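# Clamp the plate pile with the telescoping hold-down

### The arm

A 6-joint arm with a two-finger parallel gripper is mounted at the origin on the work surface. World frame = base frame: x ahead of the robot, y to its left, z up, the work surface at z = 0. Lengths are in m, angles in degrees, forces in N, time in s.
With the tool pointing down it reaches from about 0.275 to 0.975 m from the base axis. Payload 8.4 kg.
Tool frame: the origin (TCP) lies midway between the tips of the shut fingers; the grasp point (between the pads) lies robot.grip_depth behind it (robot.grip_depth is the distance from the TCP to the grasp point, in m); z points along the fingers, y is the direction in which the jaws open and shut (so a half turn about z gives the same grasp; the last joint's range is limited). The gripper opens to 92 mm and grips with 3 to 60 N. Pads are 20 mm wide; open, the fingers measure 128 mm over their backs; the gripper's body (75 mm by 189 mm) begins 69 mm behind the grasp point.
Start: joints at [-73.877, 20.225, 93.587, -0, 66.188, -0.138], TCP at [0.175, -0.6, 0.215] pointing down, gripper open.
Joint ranges: [-150.9, 150.9], [-52.94, 120.26], [3.33, 152.33], [-74.26, 254.26], [0, 154.13], [-172.89, 172.89]. Speed limits (degrees/s): [127.2, 127.2, 159.86, 180, 180, 180].

### API

Orientations are given as a 3x3 rotation matrix whose columns are the frame's x, y, z axes.
In Python, from plant import robot, optics, close_job gives the robot as it stands.
- The arm moves only by the tool arm_command, never from a script. Its argument "moves" is a list that holds one entry, the list of rows, each a list of 7 numbers: the opening, from -1 (shut) to 1 (fully open), then the shift along the tool's x, y, z in mm, then the turn, a rotation vector about the tool's x, y, z in rad. A call has 1 to 10 rows; each row is the pose to reach, as a shift and turn from the pose measured when the call began, along the tool's axes at that moment; what a row does not reach only later rows make up. A row lasts 1/12 s, in which the tool goes at most 41.7 mm and 7.16 degrees, less where a joint would pass 70% of its speed; a pose out of reach is approached as far as the arm can. A call with a gripper value outside its range is refused whole. The fingers move at their own pace and stop on an object; the grip force is fixed at half the most. Time passes only in rows, so rows that repeat a pose let the fingers close. It gives the time, the measured TCP pose, the force and the opening at its end, in the units of the state.
- robot.read_state(): the state, without advancing time (a new reading comes with each control period).
- optics.read_camera(name): name is "side" or "top"; returns (picture, depth): 384x512x3 uint8, red, green, blue; 384x512 float32, m along the optical axis (not along the pixel's ray), 0 where there is no reading.
- optics.camera_model(name): a dict with "camera_matrix" (3x3 intrinsics, pixels), "position" and "attitude" of the camera in the world. Camera axes: x right, y down, z forward; pixel columns grow to the right and rows downward; lengths in m; the calibration is good to about 2 mm. A picture is of the moment at which its call begins. camera_model takes no time and is no camera call.
- close_job(): hands the job in, once; it reports no verdict.
The state is a dict: "time": time; "joint_positions": joint angles; "joint_vel": joint speeds; "tau": joint torques, N m; "ee_pos": TCP position; "tcp_rot": TCP orientation; "force": force on the tool from outside, world axes, zero at the start; "wrist_torque": the same for the moment, N m; "opening": opening from 0.0 (shut) to 1.0 (fully open).
Only numpy, scipy, OpenCV 4.12 (cv2) and the standard library are available. Lean on these libraries where they do the work, as an engineer would, in place of code of your own. Each camera call takes 0.05 s, during which the arm holds its last target.

### The job

Secure the pile of enamel plates in its carrier for transport: twist the telescoping hold-down by its T-handle to unlock it, push it down until its rubber foot bears on the top plate with a snug push of about one kilogram (10 N), and keep it there while you twist the handle fully back to lock it, so that the foot stays pressing on the plates once you let go. Enamel chips, so never press the plates as hard as two kilograms, and leave the other things on the bench where they are.

Things in the scene. Friction and masses are not known exactly. Their poses are not given: they have to be found in the camera images.
- clamp: Plate carrier, fixed. Plywood board 250 (x) x 300 (y) x 12 mm; steel posts at y = +-130 mm carry a crossbar along y, 30 mm wide, 157 to 177 mm high, with a sleeve in its middle. Origin: centre of the board's underside, on the bench; z up. Between the posts stands a fixed pile of 200 mm enamel plates.
- sleeve (a point): Top centre of the dark sleeve (44 mm across, 153 to 183 mm high) that guides the vertical telescoping rod (24 mm across). Right below it are the plates. Their number differs: the flat middle of the top plate, where the foot lands, lies anywhere from 60 to 90 mm above the bench and is not measured, so find it by feel. The rim stands 14 mm higher.
- handle (a point): Centre of the T-handle on the rod's top: rubber-covered bar 64 mm long (its y), 14 mm wide (its x), 24 mm high, reaching 12 mm above and below this point. On the rod's axis, 300 mm above the bench less joint drop. Its axes turn with it and are parallel to the carrier's at twist 0: the bar lies along the crossbar when locked.
- twist (a joint): Turn of rod and handle about the vertical, rad, growing counter-clockwise from above, stops at 0 and 1.4. Below 0.3 it is locked: a cam inside grips the rod, which then resists some 25 N along its length. Turned up it loosens; from 1.05 it is free. Turning through the cam takes up to 0.4 N m. It starts locked (0 to 0.12) and stays where it is left.
- drop (a joint): How far the rod is slid down, m, from 0 (top) to 0.085; starts at 0 to 0.018. Unlocked, it slides with about 4 N of drag, more than the moving parts' weight of 2.6 N, so it stays where it is left.
- foot: Rubber foot on the rod's lower end, 48 mm across, 21 mm high; origin at the centre of its underside, 130 mm above the bench less joint drop (plus its own give). It does not turn with the rod. It gives by about 1 mm per 5 N, at most 6 mm.
- mug: Bystander, not to be disturbed: a white handled mug, 80 mm wide, 85 mm high. Origin: centre of its underside.
- bowls: Bystander, not to be disturbed: three nested enamel bowls, 140 mm wide, 74 mm high together. Origin: centre of its underside.
- spool: Bystander, not to be disturbed: a cylindrical paper twine spool, 60 mm wide, 76 mm high. Origin: centre of its underside.
- canister: Bystander, not to be disturbed: a plain steel can, 90 mm wide, 140 mm high. Origin: centre of its underside.
- carton: Bystander, not to be disturbed: a closed cardboard carton 120 x 90 x 70 mm. Origin: centre of its underside.
- brush: Bystander, not to be disturbed: a hand brush lying flat. Origin: centre of its underside.
- tape_roll: Bystander, not to be disturbed: a roll of paper tape, 90 mm wide, 40 mm high, lying flat. Origin: centre of its underside.

How it is judged:
By the outcome, as a careful person would: the job done as asked, in the order asked, and still so for the second after the job is handed in, with the robot touching nothing.
It also fails if it takes over 51 s, if anything falls off the work surface, if the arm or the gripper's body presses on something with over 40 N, if the wrist force passes 120 N, or if a joint passes its speed limit or range.

## Working session

There is one attempt and no reset: what is moved stays moved. The work goes in short steps, Python scripts to look and compute and a tool call to move; the robot and the scene stay as the last step left them, time stands still between calls to the robot, and variables do not carry over. Pictures are saved under pics/ and viewed, and the job is handed in when it is done.

Besides the shell and the picture viewer there is one more tool, called after "Call:" as a command line: name --argument value ..., lists and objects as JSON in quotes. arm_command: Moves the arm, as the interface text tells. Its arguments: {"type":"object","properties":{"moves":{"type":"array"}},"required":["moves"]}

```bash
ls; mkdir -p pics; python3 - <<'E'
from plant import robot, optics
import cv2,numpy as np
print(robot.read_state()); print(robot.grip_depth)
for n in("side","top"):
    p,d=optics.read_camera(n); m=optics.camera_model(n)
    print(n,m)
    cv2.imwrite(f"pics/{n}0.png",p[:,:,::-1]); np.save(f"{n}0.npy",d)
E
```

```text
pics
{'time': 0.0, 'joint_positions': array([-7.38780303e+01,  2.02609871e+01,  9.36283707e+01,  1.62748177e-05,
        6.61883684e+01, -1.37095905e-01]), 'joint_vel': array([0.07213163, 0.04338691, 0.08736483, 0.00156502, 0.03623306,
       0.06513384]), 'tau': array([-1.66450365e-03, -5.93847620e+01, -3.34222984e+01,  6.97577256e-02,
        2.35143449e-02, -1.24469038e-04]), 'ee_pos': array([ 0.17485577, -0.59952917,  0.21388531]), 'tcp_rot': array([[ 9.60005599e-01,  2.79980549e-01, -3.76449393e-04],
       [ 2.79980802e-01, -9.60004715e-01,  1.30330087e-03],
       [ 3.50569939e-06, -1.35657473e-03, -9.99999080e-01]]), 'force': array([1.17638108, 0.6908069 , 0.32941332]), 'wrist_torque': array([ 0.03000676, -0.0127548 ,  0.03525676]), 'opening': 1.0001699810594742}
0.0187
side {'camera_matrix': array([[419.11100459,   0.        , 261.99761143],
       [  0.        , 419.11100459, 196.76209503],
       [  0.        ,   0.        ,   1.        ]]), 'position': array([-0.06278734,  1.00193598,  0.88596117]), 'attitude': array([[-8.68569782e-01, -2.50341709e-01,  4.27686290e-01],
       [-4.95566342e-01,  4.40041148e-01, -7.48850979e-01],
       [-7.30931606e-04, -8.62376262e-01, -5.06267369e-01]])}
top {'camera_matrix': array([[411.94842261,   0.        , 250.79456277],
       [  0.        , 411.94842261, 193.62282867],
       [  0.        ,   0.        ,   1.        ]]), 'position': array([ 0.41713556, -0.01542013,  1.55849962]), 'attitude': array([[-0.00826147, -0.99641786,  0.08416173],
       [-0.99995897,  0.00791936, -0.00439786],
       [ 0.0037156 , -0.08419461, -0.9964424 ]])}
```

View pics/side0.png

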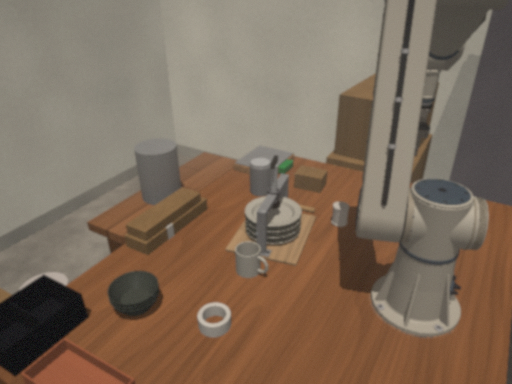

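View pics/top0.png

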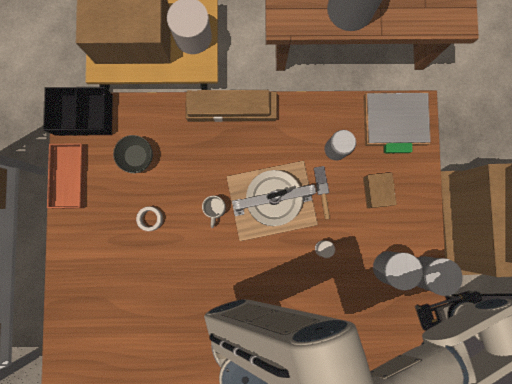

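The carrier sits at about (275,197) in the top view, with the crossbar running from (238,206) to (325,187). The mug is at (213,206), the spool at (325,248) and the canister at (341,145). Next I'll zoom in and measure.

```bash
cat > h.py <<'E'
import numpy as np,cv2
from plant import robot, optics
def cloud(n,d):
    m=optics.camera_model(n);K=m['camera_matrix']
    v,u=np.mgrid[:384,:512]
    c=np.stack([(u-K[0,2])/K[0,0]*d,(v-K[1,2])/K[1,1]*d,d],-1)
    return c@m['attitude'].T+m['position']
def proj(n,P):
    m=optics.camera_model(n);c=(np.atleast_2d(P)-m['position'])@m['attitude'];q=c@m['camera_matrix'].T
    return q[:,:2]/q[:,2:]
E
python3 - <<'E'
from h import *
for n,(a,b,c,e) in dict(top=(140,250,220,350),side=(140,270,220,330)).items():
    im=cv2.imread(f"pics/{n}0.png")[a:b,c:e]
    cv2.imwrite(f"pics/{n}0z.png",cv2.resize(im,None,fx=5,fy=5,interpolation=cv2.INTER_CUBIC))
P=cloud("top",np.load("top0.npy"))
reg=np.zeros((384,512),bool);reg[150:240,225:335]=1
z=P[...,2]
for lo,hi in((.15,.195),(.27,.33),(.005,.02),(.06,.12)):
    m=reg&(z>lo)&(z<hi)&(np.load("top0.npy")>0); Q=P[m]
    print(lo,len(Q),Q.mean(0).round(4) if len(Q) else '',np.ptp(Q,0).round(4) if len(Q) else '', np.median(Q[:,2]))
    if len(Q)>10:
        r=cv2.minAreaRect((Q[:,:2]*1000).astype(np.float32));print(r)
    if lo==.27: 
        print(np.c_[np.argwhere(m),Q.round(3)])
E
```

```text
0.15 664 [ 0.5214 -0.0978  0.1766] [0.0793 0.2762 0.0368] 0.1767071444087679
((522.72021484375, -99.27615356445312), (42.73643493652344, 279.0060119628906), 14.057023048400879)
0.27 111 [ 0.5224 -0.0995  0.2962] [0.0274 0.0613 0.035 ] 0.2989098930689851
((522.5780029296875, -98.91060638427734), (22.35243034362793, 62.985652923583984), 7.519143581390381)
[[ 1.89e+02  2.84e+02  5.37e-01 -1.23e-01  2.98e-01]
 [ 1.89e+02  2.85e+02  5.37e-01 -1.26e-01  2.99e-01]
 [ 1.90e+02  2.81e+02  5.34e-01 -1.14e-01  3.01e-01]
 [ 1.90e+02  2.82e+02  5.34e-01 -1.17e-01  2.97e-01]
 [ 1.90e+02  2.83e+02  5.34e-01 -1.20e-01  3.01e-01]
 [ 1.90e+02  2.84e+02  5.34e-01 -1.23e-01  3.01e-01]
 [ 1.90e+02  2.85e+02  5.34e-01 -1.26e-01  3.01e-01]
 [ 1.90e+02  2.86e+02  5.34e-01 -1.29e-01  2.99e-01]
 [ 1.91e+02  2.74e+02  5.33e-01 -9.40e-02  2.75e-01]
 [ 1.91e+02  2.75e+02  5.33e-01 -9.70e-02  2.78e-01]
 [ 1.91e+02  2.76e+02  5.33e-01 -1.00e-01  2.72e-01]
 [ 1.91e+02  2.77e+02  5.33e-01 -1.03e-01  2.73e-01]
 [ 1.91e+02  2.78e+02  5.31e-01 -1.05e-01  2.94e-01]
 [ 1.91e+02  2.79e+02  5.31e-01 -1.08e-01  3.00e-01]
 [
[... 4795 characters left out ...]
e-01 -1.06e-01  2.76e-01]
 [ 1.98e+02  2.67e+02  5.10e-01 -7.10e-02  2.95e-01]
 [ 1.98e+02  2.68e+02  5.10e-01 -7.40e-02  2.99e-01]
 [ 1.98e+02  2.69e+02  5.10e-01 -7.70e-02  2.98e-01]
 [ 1.98e+02  2.70e+02  5.10e-01 -8.00e-02  2.92e-01]
 [ 1.98e+02  2.75e+02  5.11e-01 -9.70e-02  2.75e-01]
 [ 1.98e+02  2.76e+02  5.11e-01 -1.00e-01  2.72e-01]]
0.005 3054 [ 0.5243 -0.1203  0.0119] [0.3409 0.4141 0.015 ] 0.011850604986851532
((545.674560546875, -131.10693359375), (412.603515625, 337.9648132324219), 89.51652526855469)
0.06 1952 [ 0.5283 -0.1061  0.0918] [0.2725 0.3617 0.0582] 0.09240125564266644
((585.6788940429688, -144.69992065429688), (203.8543243408203, 369.6042175292969), 56.72793960571289)
```

```bash
ls pics
```

```text
side0.png
side0z.png
top0.png
top0z.png
```

View pics/top0z.png

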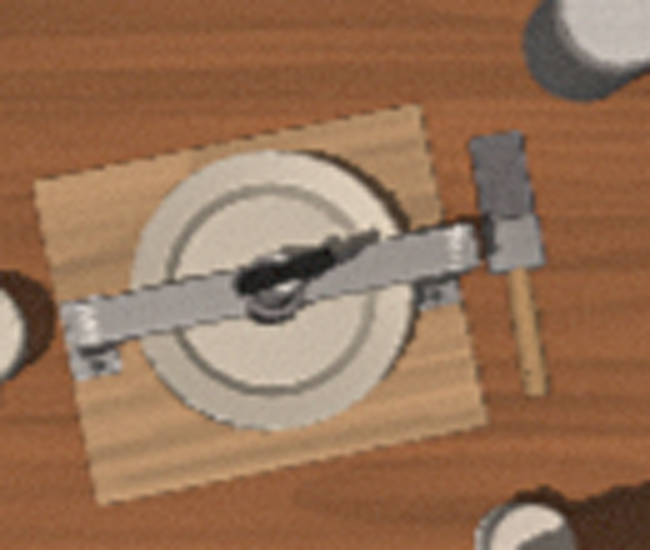

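View pics/side0z.png

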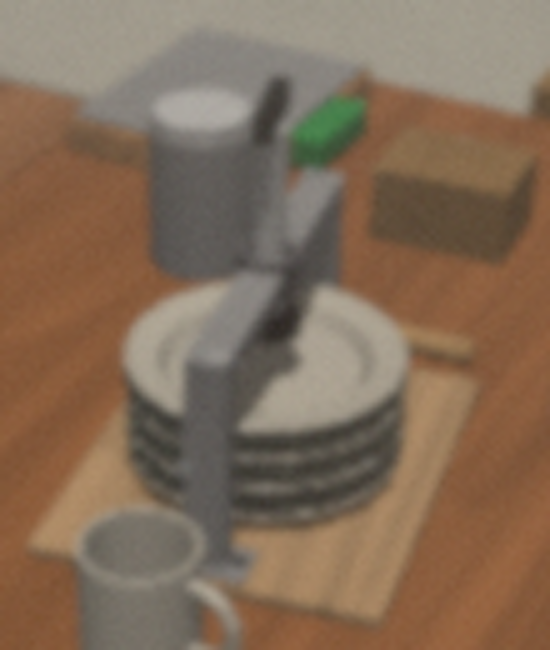

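```bash
python3 - <<'E'
from h import *
D=np.load("top0.npy");P=cloud("top",D);z=P[...,2]
reg=np.zeros((384,512),bool);reg[150:240,232:330]=1
def pca(Q):
    c=Q.mean(0)[:2];w,V=np.linalg.eigh(np.cov((Q[:,:2]-c).T));v=V[:,1];v=v*np.sign(v[1]);return c,np.degrees(np.arctan2(-v[0],v[1])),np.sqrt(w*12)
Q=P[reg&(z>.288)&(z<.32)];print("handle",len(Q),np.median(Q[:,2]),pca(Q))
r=cv2.minAreaRect((Q[:,:2]*1000).astype(np.float32));print(r)
Q=P[reg&(z>.168)&(z<.186)&(np.hypot(P[...,0]-.5225,P[...,1]+.099)>.035)];print("bar",len(Q),np.median(Q[:,2]),pca(Q));print(cv2.minAreaRect((Q[:,:2]*1000).astype(np.float32)))
Q=P[reg&(z>.04)&(z<.15)]
for lo in np.arange(.05,.13,.004): print(round(lo,3),((Q[:,2]>lo)&(Q[:,2]<lo+.004)).sum(),end=' | ')
m=(z>.04)&(z<.15)&reg; r=np.hypot(P[...,0]-.5225,P[...,1]+.099)
print()
for a in range(20,110,8):
    q=P[m&(r>a/1000)&(r<(a+8)/1000)]; print(a,len(q),np.median(q[:,2]).round(4))
s=cloud("side",np.load("side0.npy"));zz=s[...,2]
q=s[(zz>.27)&(zz<.32)&(np.hypot(s[...,0]-.5225,s[...,1]+.099)<.05)];print("side handle",len(q),q.mean(0),q.max(0),q.min(0))
E
```

```text
handle 95 0.29962709268417353 (array([ 0.52269125, -0.09932896]), np.float64(17.300798621917956), array([0.01405959, 0.06368941]))
((523.0574340820312, -99.22065734863281), (14.067375183105469, 63.620635986328125), 17.102169036865234)
bar 551 0.1766401686552479 (array([ 0.52244736, -0.09839902]), np.float64(11.08459949109842), array([0.03021155, 0.3224246 ]))
((523.171142578125, -98.99266052246094), (30.43857192993164, 279.2259216308594), 11.133671760559082)
0.05 5 | 0.054 3 | 0.058 2 | 0.062 1 | 0.066 2 | 0.07 3 | 0.074 14 | 0.078 141 | 0.082 361 | 0.086 299 | 0.09 235 | 0.094 431 | 0.098 322 | 0.102 100 | 0.106 13 | 0.11 3 | 0.114 1 | 0.118 0 | 0.122 3 | 0.126 2 | 
20 40 0.0867
28 73 0.0855
36 112 0.0846
44 140 0.0851
52 173 0.085
60 209 0.0855
68 248 0.0907
76 287 0.0961
84 314 0.0978
92 266 0.0985
100 62 0.0984
108 0 nan
side handle 85 [ 0.51726148 -0.09014581  0.29177313] [ 0.53302181 -0.064747    0.30271818] [ 0.50738603 -0.12959458  0.27016405]
  return _methods._mean(a, axis=axis, dtype=dtype,
  ret = ret.dtype.type(ret / rcount)
```

```bash
cat >> h.py <<'E'
from scipy.spatial.transform import Rotation as R
def go(x,y,z,bar):
    """bar: handle yaw (deg), tool x along the bar"""
    s=robot.read_state();T=np.array(s['tcp_rot']);a=np.radians(90+bar);c,n=np.cos(a),np.sin(a)
    G=np.array([[c,n,0],[n,-c,0],[0,0,-1]])
    print("t",s['time'],"shift mm",(T.T@(np.array([x,y,z])-s['ee_pos'])*1000).round(1),"turn",R.from_matrix(T.T@G).as_rotvec().round(4))
def st():
    s=robot.read_state();T=np.array(s['tcp_rot'])
    print("t",round(s['time'],2),"pos",np.round(s['ee_pos'],4),"bar",round(np.degrees(np.arctan2(T[1,0],T[0,0]))-90,2),"tilt",T[:,2].round(4),"F",np.round(s['force'],2),"M",np.round(s['wrist_torque'],3),"op",round(s['opening'],3),"J",np.round(s['joint_positions'],1))
E
python3 -c "
from h import *
go(.5227,-.0993,.36,17.2)"
```

```text
t 0.1 shift mm [ 474.  -383.1 -145.6] turn [-1.0000e-03 -1.0000e-03 -1.5872e+00]
```

Call:
arm_command --moves '[[[1, 0, 0, -145, 0, 0, 0], [1, 0, 0, -145, 0, 0, 0], [1, 0, 0, -145, 0, 0, 0], [1, 120, -96, -145, 0, 0, -0.4], [1, 200, -160, -145, 0, 0, -0.7], [1, 300, -240, -145, 0, 0, -1.0], [1, 400, -320, -145, 0, 0, -1.3], [1, 474, -383, -145, 0, 0, -1.587], [1, 474, -383, -145, 0, 0, -1.587], [1, 474, -383, -145, 0, 0, -1.587]]]'

```text
time: 0.93
ee_pos: [0.3421, -0.3591, 0.3527]
tcp_rot: [[0.395, 0.919, -0.0], [0.919, -0.395, 0.001], [0.001, -0.001, -1.0]]
force: [0.7, -0.5, 0.2]
opening: 1.002
```

```bash
python3 -c "
from h import *
st();go(.5227,-.0993,.36,17.2)"
```

```text
t 0.93 pos [ 0.3421 -0.3591  0.3527] bar -23.27 tilt [-4.0e-04  1.3e-03 -1.0e+00] F [ 0.73 -0.49  0.19] M [-0.057 -0.062 -0.007] op 1.002 J [-46.6   2.2  98.6   0.   79.3 -23.3]
t 0.9333 shift mm [310.   63.3  -7. ] turn [-5.000e-04 -1.300e-03 -7.064e-01]
```

Call:
arm_command --moves '[[[1, 310, 63.3, -7, 0, 0, -0.706], [1, 310, 63.3, -7, 0, 0, -0.706], [1, 310, 63.3, -7, 0, 0, -0.706], [1, 310, 63.3, -7, 0, 0, -0.706], [1, 310, 63.3, -7, 0, 0, -0.706], [1, 310, 63.3, -7, 0, 0, -0.706], [1, 310, 63.3, -7, 0, 0, -0.706], [1, 310, 63.3, -7, 0, 0, -0.706], [1, 310, 63.3, -7, 0, 0, -0.706], [1, 310, 63.3, -7, 0, 0, -0.706]]]'

```text
time: 1.77
ee_pos: [0.523, -0.0982, 0.3594]
tcp_rot: [[-0.298, 0.955, -0.002], [0.955, 0.298, 0.001], [0.002, -0.001, -1.0]]
force: [-0.0, -0.6, -0.7]
opening: 0.999
```

```bash
python3 -c "
from h import *
st();go(.5227,-.0993,.2795,17.2)"
```

```text
t 1.77 pos [ 0.523  -0.0982  0.3594] bar 17.34 tilt [-0.0016  0.0014 -1.    ] F [-0.01 -0.58 -0.71] M [-0.016 -0.081  0.045] op 0.999 J [-10.8   5.6  94.1   0.1  80.5 -28.2]
t 1.7667 shift mm [-1.1 -0.5 79.9] turn [-0.0011 -0.0018  0.0025]
```

Call:
arm_command --moves '[[[1, -1.1, -0.5, 30, -0.001, -0.002, 0.002], [1, -1.1, -0.5, 60, -0.001, -0.002, 0.002], [1, -1.1, -0.5, 75, -0.001, -0.002, 0.002], [1, -1.1, -0.5, 80, -0.001, -0.002, 0.002], [1, -1.1, -0.5, 80, -0.001, -0.002, 0.002], [1, -1.1, -0.5, 80, -0.001, -0.002, 0.002]]]'

```text
time: 2.27
ee_pos: [0.5227, -0.1001, 0.2803]
tcp_rot: [[-0.295, 0.955, 0.001], [0.955, 0.295, -0.001], [-0.001, 0.0, -1.0]]
force: [-0.1, -0.7, 1.2]
opening: 0.999
```

```bash
python3 -c "
from h import *
st();go(.5227,-.0993,.2795,17.2)
for n,(a,b,c,e) in dict(top=(140,250,220,350),side=(140,270,220,330)).items():
    p,d=optics.read_camera(n)
    cv2.imwrite(f'pics/{n}1z.png',cv2.resize(p[a:b,c:e,::-1],None,fx=5,fy=5,interpolation=cv2.INTER_CUBIC))
"
```

```text
t 2.27 pos [ 0.5227 -0.1001  0.2803] bar 17.17 tilt [ 5.e-04 -5.e-04 -1.e+00] F [-0.13 -0.65  1.23] M [-0.034 -0.086  0.008] op 0.999 J [-11.    8.5 100.5  -0.   71.  -28.1]
t 2.2667 shift mm [0.7 0.2 0.8] turn [ 0.0004  0.0006 -0.0005]
```

View pics/side1z.png

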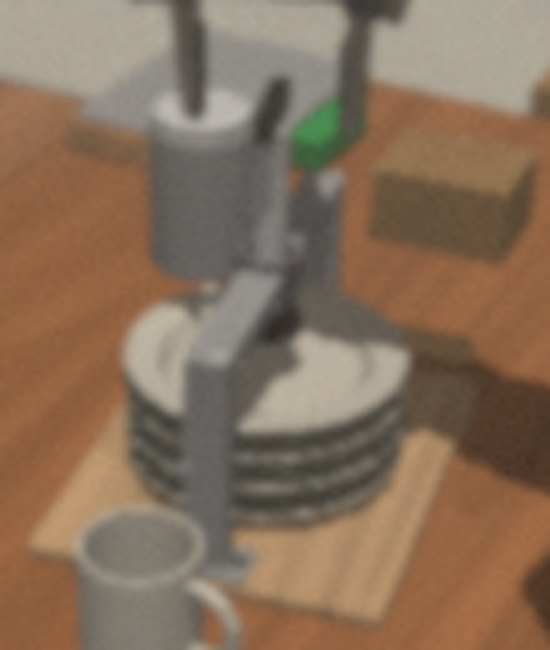

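The fingers straddle the handle evenly: in the zoomed picture they are at x≈195 and 355, with the bar at about 272. Now I'll close.

Call:
arm_command --moves '[[[-1, 0.5, 0, 0.5, 0, 0, 0], [-1, 0.5, 0, 0.5, 0, 0, 0], [-1, 0.5, 0, 0.5, 0, 0, 0], [-1, 0.5, 0, 0.5, 0, 0, 0], [-1, 0.5, 0, 0.5, 0, 0, 0], [-1, 0.5, 0, 0.5, 0, 0, 0], [-1, 0.5, 0, 0.5, 0, 0, 0], [-1, 0.5, 0, 0.5, 0, 0, 0]]]'

```text
time: 3.03
ee_pos: [0.5232, -0.0993, 0.2804]
tcp_rot: [[-0.296, 0.955, 0.002], [0.955, 0.296, -0.001], [-0.001, 0.002, -1.0]]
force: [-0.2, -0.6, 1.1]
opening: 0.444
```

```bash
python3 -c "
from h import *
st()"
```

```text
t 3.03 pos [ 0.5232 -0.0993  0.2804] bar 17.19 tilt [ 2.e-03 -7.e-04 -1.e+00] F [-0.16 -0.64  1.08] M [-0.05  -0.086 -0.033] op 0.444 J [-10.9   8.4 100.5  -0.   70.9 -28.1]
```

Call:
arm_command --moves '[[[-1, 0, 0, 0, 0, 0, 0], [-1, 0, 0, 0, 0, 0, 0], [-1, 0, 0, 0, 0, 0, 0], [-1, 0, 0, 0, 0, 0, 0], [-1, 0, 0, 0, 0, 0, 0], [-1, 0, 0, 0, 0, 0, 0]]]'

```text
time: 3.53
ee_pos: [0.5209, -0.1001, 0.2804]
tcp_rot: [[-0.296, 0.955, -0.003], [0.955, 0.296, -0.002], [-0.001, -0.003, -1.0]]
force: [-10.6, -3.9, 7.5]
opening: 0.152
```

```bash
python3 -c "
from h import *
st()"
```

```text
t 3.53 pos [ 0.5209 -0.1001  0.2804] bar 17.19 tilt [-0.0026 -0.0021 -1.    ] F [-10.56  -3.87   7.53] M [-0.678  1.591 -0.054] op 0.152 J [-10.9   8.4 100.6  -0.2  71.1 -28.1]
```

Call:
arm_command --moves '[[[-1, 0, -0.5, 0, 0, 0, 0], [-1, 0, -0.5, 0, 0, 0, 0], [-1, 0, -0.5, 0, 0, 0, 0], [-1, 0, -0.5, 0, 0, 0, 0]]]'

```text
time: 3.87
ee_pos: [0.52, -0.1004, 0.2804]
tcp_rot: [[-0.295, 0.955, -0.003], [0.955, 0.295, -0.002], [-0.001, -0.004, -1.0]]
force: [-4.9, -1.8, 2.3]
opening: 0.149
```

```bash
python3 -c "
from h import *
st()"
```

```text
t 3.87 pos [ 0.52   -0.1004  0.2804] bar 17.19 tilt [-0.0034 -0.0023 -1.    ] F [-4.86 -1.75  2.28] M [-0.165  0.359 -0.078] op 0.149 J [-11.    8.3 100.7  -0.2  71.2 -28.1]
```

Call:
arm_command --moves '[[[-1, 0, -0.7, 0, 0, 0, -0.1], [-1, 0, -0.7, 0, 0, 0, -0.2], [-1, 0, -0.7, 0, 0, 0, -0.3], [-1, 0, -0.7, 0, 0, 0, -0.4], [-1, 0, -0.7, 0, 0, 0, -0.5], [-1, 0, -0.7, 0, 0, 0, -0.6]]]'

```text
time: 4.37
ee_pos: [0.5205, -0.1008, 0.2805]
tcp_rot: [[-0.786, 0.618, -0.001], [0.618, 0.786, -0.003], [-0.001, -0.003, -1.0]]
force: [3.1, -1.1, -1.6]
opening: 0.152
```

```bash
python3 -c "
from h import *
st();go(.5195,-.1006,.2804,17.2+67)"
```

```text
t 4.37 pos [ 0.5205 -0.1008  0.2805] bar 51.84 tilt [-0.0011 -0.0027 -1.    ] F [ 3.06 -1.13 -1.62] M [-0.112 -0.868 -0.071] op 0.152 J [-11.    8.3 100.7  -0.2  71.  -62.8]
t 4.3667 shift mm [ 0.9 -0.5  0.1] turn [-0.003  -0.     -0.5647]
```

Call:
arm_command --moves '[[[-1, 0, 0, 0, 0, 0, -0.1], [-1, 0, 0, 0, 0, 0, -0.2], [-1, 0, 0, 0, 0, 0, -0.3], [-1, 0, 0, 0, 0, 0, -0.4], [-1, 0, 0, 0, 0, 0, -0.5], [-1, 0, 0, 0, 0, 0, -0.57], [-1, 0, 0, 0, 0, 0, -0.57], [-1, 0, 0, 0, 0, 0, -0.57]]]'

```text
time: 5.03
ee_pos: [0.5214, -0.1007, 0.2805]
tcp_rot: [[-0.995, 0.098, 0.0], [0.098, 0.995, -0.003], [-0.001, -0.003, -1.0]]
force: [3.8, -0.5, -2.4]
opening: 0.15
```

```bash
python3 -c "
from h import *
st()
for n,(a,b,c,e) in dict(top=(140,250,220,350),side=(140,270,220,330)).items():
    p,d=optics.read_camera(n)
    cv2.imwrite(f'pics/{n}2z.png',cv2.resize(p[a:b,c:e,::-1],None,fx=5,fy=5,interpolation=cv2.INTER_CUBIC))
"
```

```text
t 5.03 pos [ 0.5214 -0.1007  0.2805] bar 84.38 tilt [ 5.0e-04 -2.7e-03 -1.0e+00] F [ 3.81 -0.48 -2.4 ] M [-0.178 -0.853  0.017] op 0.15 J [-11.    8.3 100.7  -0.2  70.9 -95.3]
```

View pics/side2z.png

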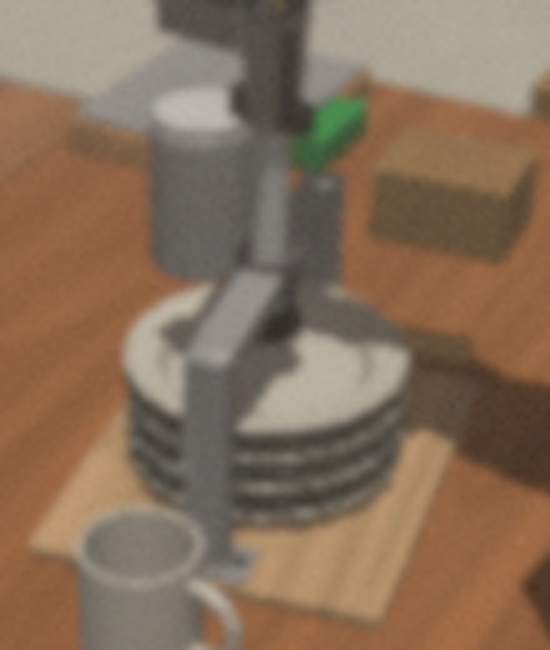

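The handle is turned along x, at a twist of about 1.28 rad, so it's unlocked. Next I'll slide it down.

Call:
arm_command --moves '[[[-1, -0.7, 0, 4, 0, 0, 0], [-1, -0.7, 0, 8, 0, 0, 0], [-1, -0.7, 0, 12, 0, 0, 0], [-1, -0.7, 0, 16, 0, 0, 0], [-1, -0.7, 0, 20, 0, 0, 0], [-1, -0.7, 0, 23, 0, 0, 0], [-1, -0.7, 0, 24, 0, 0, 0], [-1, -0.7, 0, 24, 0, 0, 0]]]'

```text
time: 5.8
ee_pos: [0.5217, -0.1008, 0.2558]
tcp_rot: [[-0.995, 0.098, -0.001], [0.098, 0.995, -0.002], [0.0, -0.003, -1.0]]
force: [1.9, -0.3, -4.1]
opening: 0.15
```

```bash
python3 -c "
from h import *
st()"
```

```text
t 5.8 pos [ 0.5217 -0.1008  0.2558] bar 84.37 tilt [-5.0e-04 -2.5e-03 -1.0e+00] F [ 1.93 -0.25 -4.05] M [-0.134 -0.756  0.016] op 0.15 J [-11.    9.6 102.3  -0.2  68.1 -95.3]
```

Call:
arm_command --moves '[[[-1, 0, 0, 1, 0, 0, 0], [-1, 0, 0, 2, 0, 0, 0], [-1, 0, 0, 3, 0, 0, 0], [-1, 0, 0, 4, 0, 0, 0]]]'

```text
time: 6.13
ee_pos: [0.5218, -0.1008, 0.2519]
tcp_rot: [[-0.995, 0.098, -0.0], [0.098, 0.995, -0.003], [-0.0, -0.003, -1.0]]
force: [2.3, -0.0, 1.2]
opening: 0.149
```

```bash
python3 -c "
from h import *
st()"
```

```text
t 6.13 pos [ 0.5218 -0.1008  0.2519] bar 84.37 tilt [-1.0e-04 -2.5e-03 -1.0e+00] F [ 2.34 -0.02  1.24] M [-0.102 -0.556 -0.066] op 0.149 J [-11.    9.8 102.6  -0.2  67.6 -95.3]
```

Sliding drag reads about +1.2 N in z, as expected. I'll creep down in 0.5 mm rows.

Call:
arm_command --moves '[[[-1, 0, 0, 0.5, 0, 0, 0], [-1, 0, 0, 1, 0, 0, 0], [-1, 0, 0, 1.5, 0, 0, 0], [-1, 0, 0, 2, 0, 0, 0]]]'

```text
time: 6.47
ee_pos: [0.5219, -0.1009, 0.2499]
tcp_rot: [[-0.995, 0.098, -0.0], [0.098, 0.995, -0.003], [-0.0, -0.003, -1.0]]
force: [1.9, 0.4, 1.0]
opening: 0.153
```

```bash
python3 -c "
from h import *
st()"
```

```text
t 6.47 pos [ 0.5219 -0.1009  0.2499] bar 84.37 tilt [-0.     -0.0025 -1.    ] F [1.94 0.44 0.97] M [-0.069 -0.563 -0.002] op 0.153 J [-11.    9.9 102.7  -0.2  67.3 -95.3]
```

Call:
arm_command --moves '[[[-1, 0, 0, 0.5, 0, 0, 0], [-1, 0, 0, 1, 0, 0, 0], [-1, 0, 0, 1.5, 0, 0, 0]]]'

```text
time: 6.72
ee_pos: [0.5219, -0.1009, 0.2484]
tcp_rot: [[-0.995, 0.098, 0.0], [0.098, 0.995, -0.003], [-0.0, -0.003, -1.0]]
force: [1.5, -0.8, 1.3]
opening: 0.151
```

```bash
python3 -c "
from h import *
st()"
```

```text
t 6.72 pos [ 0.5219 -0.1009  0.2484] bar 84.37 tilt [ 0.     -0.0026 -1.    ] F [ 1.52 -0.8   1.29] M [-0.065 -0.48   0.014] op 0.151 J [-11.   10.  102.8  -0.2  67.1 -95.3]
```

Call:
arm_command --moves '[[[-1, 0, 0, 0.5, 0, 0, 0], [-1, 0, 0, 1, 0, 0, 0]]]'

```text
time: 6.88
ee_pos: [0.5219, -0.1009, 0.2474]
tcp_rot: [[-0.995, 0.098, 0.0], [0.098, 0.995, -0.003], [-0.0, -0.003, -1.0]]
force: [1.9, 0.1, 1.4]
opening: 0.152
```

Call:
arm_command --moves '[[[-1, 0, 0, 0.5, 0, 0, 0], [-1, 0, 0, 1, 0, 0, 0]]]'

```text
time: 7.05
ee_pos: [0.5219, -0.1009, 0.2465]
tcp_rot: [[-0.995, 0.098, 0.0], [0.098, 0.995, -0.003], [-0.0, -0.003, -1.0]]
force: [0.8, 0.4, 3.6]
opening: 0.149
```

Call:
arm_command --moves '[[[-1, 0, 0, 0.3, 0, 0, 0], [-1, 0, 0, 0.6, 0, 0, 0]]]'

```text
time: 7.22
ee_pos: [0.522, -0.1009, 0.2461]
tcp_rot: [[-0.995, 0.098, 0.001], [0.098, 0.995, -0.003], [-0.001, -0.003, -1.0]]
force: [0.6, -0.5, 5.2]
opening: 0.148
```

```bash
python3 -c "
from h import *
st()"
```

```text
t 7.22 pos [ 0.522  -0.1009  0.2461] bar 84.37 tilt [ 5.0e-04 -2.6e-03 -1.0e+00] F [ 0.64 -0.48  5.19] M [-0.023 -0.326  0.001] op 0.148 J [-11.   10.1 103.   -0.2  66.8 -95.3]
```

Call:
arm_command --moves '[[[-1, 0, 0, 0.4, 0, 0, 0], [-1, 0, 0, 0.8, 0, 0, 0]]]'

```text
time: 7.38
ee_pos: [0.5222, -0.1009, 0.2457]
tcp_rot: [[-0.995, 0.098, 0.001], [0.098, 0.995, -0.003], [-0.001, -0.003, -1.0]]
force: [-0.1, 1.1, 7.0]
opening: 0.149
```

```bash
python3 -c "
from h import *
st()"
```

```text
t 7.38 pos [ 0.5222 -0.1009  0.2457] bar 84.37 tilt [ 9.0e-04 -2.7e-03 -1.0e+00] F [-0.05  1.09  6.97] M [ 0.018 -0.214 -0.057] op 0.149 J [-11.   10.1 103.   -0.2  66.8 -95.3]
```

Call:
arm_command --moves '[[[-1, 0, 0, 0.6, 0, 0, 0], [-1, 0, 0, 1.0, 0, 0, 0], [-1, 0, 0, 1.2, 0, 0, 0], [-1, 0, 0, 1.2, 0, 0, 0]]]'

```text
time: 7.72
ee_pos: [0.5223, -0.1009, 0.2452]
tcp_rot: [[-0.995, 0.098, 0.001], [0.098, 0.995, -0.003], [-0.002, -0.003, -1.0]]
force: [0.4, 0.5, 8.6]
opening: 0.149
```

```bash
python3 -c "
from h import *
st()"
```

```text
t 7.72 pos [ 0.5223 -0.1009  0.2452] bar 84.37 tilt [ 0.0014 -0.0028 -1.    ] F [0.44 0.54 8.58] M [ 0.008 -0.044  0.007] op 0.149 J [-11.   10.1 103.1  -0.2  66.7 -95.3]
```

Call:
arm_command --moves '[[[-1, 0, 0, 0.9, 0, 0, 0], [-1, 0, 0, 1.2, 0, 0, 0], [-1, 0, 0, 1.4, 0, 0, 0], [-1, 0, 0, 1.4, 0, 0, 0]]]'

```text
time: 8.05
ee_pos: [0.5225, -0.101, 0.2447]
tcp_rot: [[-0.995, 0.098, 0.002], [0.098, 0.995, -0.003], [-0.002, -0.003, -1.0]]
force: [-1.2, 0.9, 10.5]
opening: 0.15
```

```bash
python3 -c "
from h import *
st()"
```

```text
t 8.05 pos [ 0.5225 -0.101   0.2447] bar 84.36 tilt [ 0.002  -0.0029 -1.    ] F [-1.22  0.93 10.47] M [ 0.092  0.091 -0.022] op 0.15 J [-11.   10.2 103.1  -0.2  66.6 -95.3]
```

Foot force is about 9–10 N now. I'll twist back while holding the downward push.

Call:
arm_command --moves '[[[-1, 0, 0, 0.95, 0, 0, 0], [-1, 0, 0, 0.95, 0, 0, 0.08], [-1, 0, 0, 0.95, 0, 0, 0.16], [-1, 0, 0, 0.95, 0, 0, 0.24], [-1, 0, 0, 0.95, 0, 0, 0.3]]]'

```text
time: 8.47
ee_pos: [0.5224, -0.1008, 0.2447]
tcp_rot: [[-0.92, 0.392, 0.002], [0.392, 0.92, -0.003], [-0.003, -0.002, -1.0]]
force: [-2.1, 0.8, 12.5]
opening: 0.149
```

```bash
python3 -c "
from h import *
st()"
```

```text
t 8.47 pos [ 0.5224 -0.1008  0.2447] bar 66.94 tilt [ 0.0022 -0.0026 -1.    ] F [-2.08  0.75 12.47] M [0.301 0.458 0.057] op 0.149 J [-1.100e+01  1.020e+01  1.031e+02 -1.000e-01  6.660e+01 -7.790e+01]
```

Call:
arm_command --moves '[[[-1, 0, 0, 0.9, 0, 0, 0.08], [-1, 0, 0, 0.9, 0, 0, 0.16], [-1, 0, 0, 0.9, 0, 0, 0.24], [-1, 0, 0, 0.9, 0, 0, 0.32], [-1, 0, 0, 0.9, 0, 0, 0.4]]]'

```text
time: 8.88
ee_pos: [0.5208, -0.0999, 0.2444]
tcp_rot: [[-0.692, 0.722, -0.001], [0.722, 0.692, -0.001], [-0.0, -0.001, -1.0]]
force: [-6.7, 6.0, 13.4]
opening: 0.15
```

```bash
python3 -c "
from h import *
st()"
```

```text
t 8.88 pos [ 0.5208 -0.0999  0.2444] bar 43.81 tilt [-8.0e-04 -1.1e-03 -1.0e+00] F [-6.73  6.   13.36] M [0.861 1.086 0.259] op 0.15 J [-1.100e+01  1.010e+01  1.032e+02 -1.000e-01  6.670e+01 -5.480e+01]
```

Call:
arm_command --moves '[[[-1, 0.5, 0, 0.8, 0, 0, 0.06], [-1, 0.5, 0, 0.8, 0, 0, 0.13], [-1, 0.5, 0, 0.8, 0, 0, 0.2], [-1, 0.5, 0, 0.8, 0, 0, 0.27], [-1, 0.5, 0, 0.8, 0, 0, 0.34]]]'

```text
time: 9.3
ee_pos: [0.5196, -0.0989, 0.2443]
tcp_rot: [[-0.409, 0.912, -0.002], [0.912, 0.409, 0.0], [0.001, -0.002, -1.0]]
force: [-5.1, 3.9, 12.0]
opening: 0.152
```

```bash
python3 -c "
from h import *
st()"
```

```text
t 9.3 pos [ 0.5196 -0.0989  0.2443] bar 24.16 tilt [-2.1e-03  1.0e-04 -1.0e+00] F [-5.07  3.87 11.95] M [0.657 0.465 0.275] op 0.152 J [-10.9  10.  103.3  -0.   66.8 -35.1]
```

Call:
arm_command --moves '[[[-1, 0, 0, 0.7, 0, 0, 0.06], [-1, 0, 0, 0.7, 0, 0, 0.12], [-1, 0, 0, 0.7, 0, 0, 0.18], [-1, 0, 0, 0.7, 0, 0, 0.23], [-1, 0, 0, 0.7, 0, 0, 0.23], [-1, 0, 0, 0.7, 0, 0, 0.23]]]'

```text
time: 9.8
ee_pos: [0.5194, -0.0989, 0.2443]
tcp_rot: [[-0.19, 0.982, -0.002], [0.982, 0.19, -0.0], [0.0, -0.002, -1.0]]
force: [-2.8, 0.6, 9.3]
opening: 0.148
```

```bash
python3 -c "
from h import *
st()"
```

```text
t 9.8 pos [ 0.5194 -0.0989  0.2443] bar 10.98 tilt [-2.1e-03 -1.0e-04 -1.0e+00] F [-2.78  0.63  9.31] M [-0.06  -0.089  0.114] op 0.148 J [-10.9  10.  103.3  -0.   66.8 -21.9]
```

Call:
arm_command --moves '[[[-1, 0, 0, 0.4, 0, 0, 0.02], [-1, 0, 0, 0.3, 0, 0, 0.03], [-1, 0, 0, 0.2, 0, 0, 0.03]]]'

```text
time: 10.05
ee_pos: [0.5193, -0.0989, 0.2444]
tcp_rot: [[-0.161, 0.987, -0.002], [0.987, 0.161, -0.0], [0.0, -0.002, -1.0]]
force: [-1.4, -0.4, 5.3]
opening: 0.153
```

```bash
python3 -c "
from h import *
st()"
```

```text
t 10.05 pos [ 0.5193 -0.0989  0.2444] bar 9.27 tilt [-2.2e-03 -3.0e-04 -1.0e+00] F [-1.38 -0.36  5.27] M [-0.079 -0.351  0.512] op 0.153 J [-10.9  10.  103.3  -0.   66.8 -20.2]
```

At the stop: M_z rose to 0.51 N m and z held steady as the arm unloaded. Next I'll relax the torque and open.

Call:
arm_command --moves '[[[-1, 0, 0, 0, 0, 0, -0.01], [-1, 0, 0, 0, 0, 0, -0.02], [-1, 0, 0, 0, 0, 0, -0.02]]]'

```text
time: 10.3
ee_pos: [0.5192, -0.0989, 0.2444]
tcp_rot: [[-0.182, 0.983, -0.002], [0.983, 0.182, -0.0], [0.0, -0.002, -1.0]]
force: [0.0, -0.5, 3.7]
opening: 0.154
```

```bash
python3 -c "
from h import *
st()"
```

```text
t 10.3 pos [ 0.5192 -0.0989  0.2444] bar 10.47 tilt [-2.1e-03 -3.0e-04 -1.0e+00] F [ 0.01 -0.47  3.73] M [-0.028 -0.636  0.237] op 0.154 J [-10.9  10.  103.4  -0.   66.8 -21.4]
```

Call:
arm_command --moves '[[[0.2, 0, 0, 0, 0, 0, 0], [0.2, 0, 0, 0, 0, 0, 0], [0.2, 0, 0, 0, 0, 0, 0], [0.2, 0, 0, 0, 0, 0, 0], [0.2, 0, 0, 0, 0, 0, 0], [0.2, 0, 0, 0, 0, 0, 0], [0.2, 0, 0, 0, 0, 0, 0]]]'

```text
time: 10.88
ee_pos: [0.5192, -0.0989, 0.2443]
tcp_rot: [[-0.182, 0.983, -0.002], [0.983, 0.182, -0.0], [0.0, -0.002, -1.0]]
force: [0.4, 0.7, 0.2]
opening: 0.598
```

```bash
python3 -c "
from h import *
st()"
```

```text
t 10.88 pos [ 0.5192 -0.0989  0.2443] bar 10.47 tilt [-2.3e-03 -3.0e-04 -1.0e+00] F [0.4  0.68 0.23] M [-0.07  -0.067  0.056] op 0.598 J [-10.9  10.  103.4  -0.   66.8 -21.4]
```

Call:
arm_command --moves '[[[0.2, 0, 0, -20, 0, 0, 0], [0.2, 0, 0, -50, 0, 0, 0], [0.2, 0, 0, -90, 0, 0, 0], [0.2, 0, 0, -120, 0, 0, 0], [0.2, 0, 0, -130, 0, 0, 0], [0.2, -40, 0, -130, 0, 0, 0], [0.2, -80, 0, -130, 0, 0, 0], [0.2, -120, 0, -130, 0, 0, 0], [0.2, -160, 0, -130, 0, 0, 0], [0.2, -200, 0, -130, 0, 0, 0]]]'

```text
time: 11.72
ee_pos: [0.5556, -0.2973, 0.3735]
tcp_rot: [[-0.182, 0.983, -0.003], [0.983, 0.182, 0.0], [0.001, -0.003, -1.0]]
force: [0.3, 0.1, -0.1]
opening: 0.602
```

Call:
arm_command --moves '[[[0.2, -40, -40, 0, 0, 0, 0], [0.2, -70, -70, 0, 0, 0, 0], [0.2, -100, -100, 0, 0, 0, 0], [0.2, -100, -100, 0, 0, 0, 0], [0.2, -100, -100, 0, 0, 0, 0], [0.2, -100, -100, 0, 0, 0, 0]]]'

```text
time: 12.22
ee_pos: [0.4748, -0.4143, 0.3728]
tcp_rot: [[-0.18, 0.984, -0.004], [0.984, 0.18, 0.001], [0.002, -0.003, -1.0]]
force: [0.9, 1.0, -0.4]
opening: 0.6
```

```bash
python3 - <<'E'
from h import *
st()
for n,(a,b,c,e) in dict(top=(140,250,220,350),side=(140,270,220,330)).items():
    p,D=optics.read_camera(n)
    cv2.imwrite(f'pics/{n}3.png',p[:,:,::-1])
    cv2.imwrite(f'pics/{n}3z.png',cv2.resize(p[a:b,c:e,::-1],None,fx=5,fy=5,interpolation=cv2.INTER_CUBIC))
    if n=="top":
        P=cloud(n,D);z=P[...,2];reg=np.zeros((384,512),bool);reg[150:240,232:330]=1
        Q=P[reg&(z>.25)&(z<.29)];print(len(Q),np.median(Q[:,2]),Q.mean(0),cv2.minAreaRect((Q[:,:2]*1000).astype(np.float32)))
a=[cv2.imread(f'pics/top{i}.png') for i in(0,3)]
cv2.imwrite('pics/cmp.png',np.hstack([x[80:270,30:430] for x in a]))
E
```

```text
t 12.22 pos [ 0.4748 -0.4143  0.3728] bar 10.35 tilt [-0.0036  0.0012 -1.    ] F [ 0.95  1.04 -0.4 ] M [-0.055 -0.04  -0.041] op 0.6 J [-41.2  14.9  81.2  -0.1  84.1 -51.5]
94 0.2632779159609182 [ 0.52247965 -0.0988468   0.26308925] ((522.78173828125, -98.91767883300781), (14.44715404510498, 62.847084045410156), 14.369057655334473)
```

View pics/top3z.png

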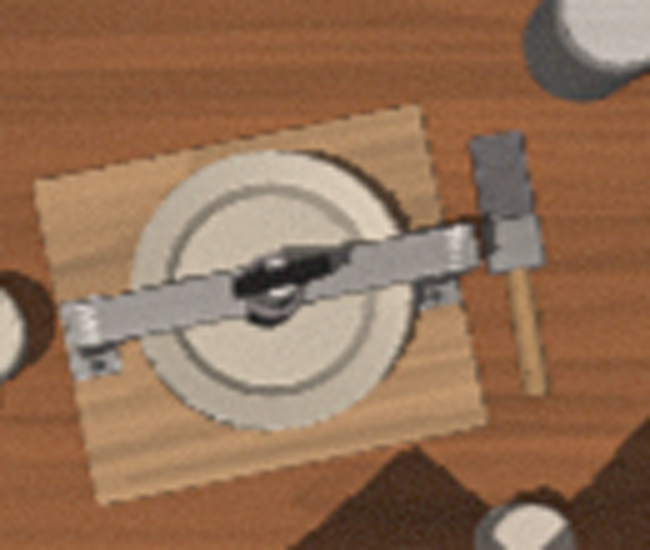

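View pics/side3z.png

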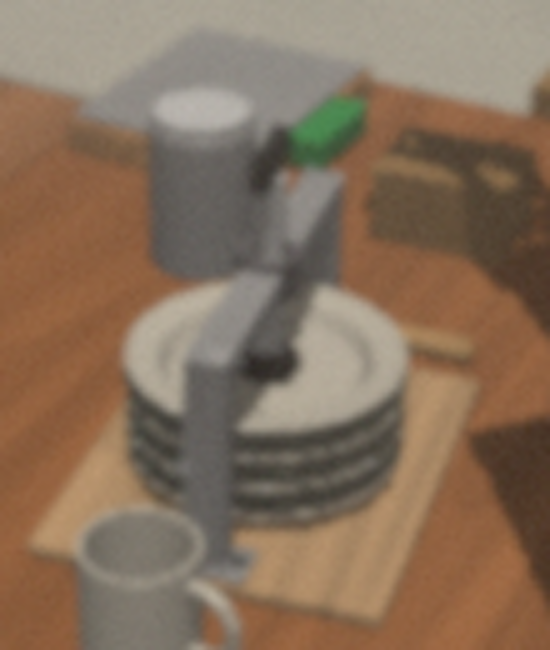

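View pics/cmp.png

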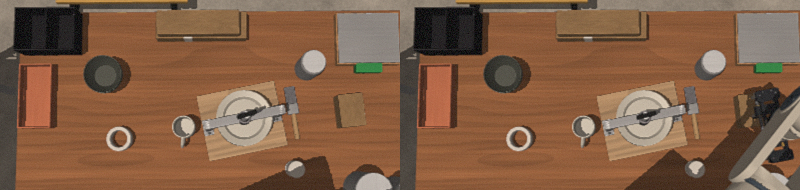

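```bash
python3 - <<'E'
from h import *
for i in range(4):
    p,D=optics.read_camera("top")
    P=cloud("top",D);z=P[...,2];reg=np.zeros((384,512),bool);reg[150:240,232:330]=1
    for lo,hi,k in((.255,.29,1),(.168,.186,0)):
        Q=P[reg&(z>lo)&(z<hi)]
        if not k: Q=Q[np.hypot(Q[:,0]-.5225,Q[:,1]+.099)>.035]
        c=Q.mean(0)[:2];w,V=np.linalg.eigh(np.cov((Q[:,:2]-c).T));v=V[:,1]*np.sign(V[1,1]);print(len(Q),np.degrees(np.arctan2(-v[0],v[1])).round(2),np.median(Q[:,2]).round(4),np.sqrt(w*12).round(4),end=' ; ')
    print()
E
```

```text
91 13.25 0.264 [0.0142 0.063 ] ; 552 11.17 0.1764 [0.0306 0.3217] ; 
88 13.24 0.2635 [0.0141 0.0638] ; 549 11.19 0.1763 [0.0305 0.3211] ; 
91 13.21 0.2638 [0.0142 0.063 ] ; 551 11.15 0.1765 [0.0304 0.3223] ; 
91 13.28 0.2638 [0.0142 0.0631] ; 550 11.13 0.1767 [0.0305 0.3217] ;
```

```bash
python3 -c "
from plant import close_job
print(close_job())"
```

```text
the job is handed in; nothing more can be done
None
```

The hold-down is locked with its foot pressing on the top plate at an estimated 10–12 N. I handed the job in at about 12.4 s of the 51 s allowed.

**What I did:** I gripped the T-handle and turned it to a twist of about 1.28 rad to unlock it. I then slid the rod down until I felt contact at TCP z ≈ 0.247 and pressed to about 10 N. I kept that push on while twisting back to the stop, where the wrist torque rose to 0.5 N m. Then I relaxed, opened and backed off.

**Foot force:** The highest upward force I read on the tool was 13.4 N, while twisting back. About 1.3 N of that is drag, so the foot pressed at most about 12 N. Force against depth during the push puts the final force nearer 10.5 N, while the rubber's stated give (2.3–2.5 mm compressed) suggests up to 12 N. I could not measure it directly after letting go; all readings stayed below 20 N.

**Final checks:**
- **Hold:** The top camera shows the handle 36 mm lower than at the start. The arm moved it down 36.0 mm, so it has not sprung back.
- **Lock:** The camera puts the handle about 2° (0.04 rad) off the crossbar, although the torque showed it at the stop. That may be camera error. Either way it is well inside the locked range below 0.3 rad.
- **Bystanders:** Comparing the top view before and after, the bystanders I could see had not moved. The retracted arm partly covered the carton in the last picture, but the arm was well above it throughout.

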